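Stand each terracotta pot in its own saucer

ROBOT

A 6-joint arm with a two-finger parallel gripper is mounted at the origin on the work surface. World frame = base frame: x ahead of the robot, y to its left, z up, the work surface at z = 0. Lengths are in m, angles in rad, forces in N, time in s.
With the tool pointing down it reaches from about 0.275 to 0.875 m from the base axis. Payload 12.5 kg.
Tool frame: the origin (TCP) lies at the very end of the fingers, on their centre line; the grasp point (between the pads) lies 19 mm behind it; z points along the fingers, y is the line along which they close (so a half turn about z gives the same grasp; the last joint's range is limited). The gripper opens to 85 mm and grips with 20 to 120 N. Pads are 22 mm wide; open, the fingers measure 114 mm over their backs; the gripper's body (76 mm by 85 mm) begins 54 mm behind the grasp point. The pads swing forward as they close: fully open they stand 13 mm farther back than shut.
Start: joints at [-1.364, 0.351, 1.652, -0, 1.139, -0.085], TCP at [0.158, -0.527, 0.231] pointing down, gripper open.
Joint ranges: [-2.75, 2.75], [-0.79, 2.1], [0.01, 2.65], [-1.57, 4.71], [0.07, 3.14], [-2.87, 2.87]. Speed limits (rad/s): [2.22, 2.22, 2.79, 3.14, 3.14, 3.14].

INTERFACE

Orientations are given as a 3x3 rotation matrix whose columns are the frame's x, y, z axes.
In Python, from workcell import readout, snapshot, camera_info, job, cut_out gives the robot as it stands. The module is installed in compiled form; this text tells all that it offers.
- The arm moves only by the shell command python3 -m inch 'ROWS' [FORCE]. ROWS is a JSON object whose one key "steps" holds a list of rows, each a list of 7 numbers: the shift along the tool's x, y, z in units of 60 mm (1.0 is 60 mm), then the turn, a rotation vector about the tool's x, y, z in units of 6 degrees (1.0 is 6 degrees), then the closure, from -1 (fully open) to 1 (shut). In form: {"steps": [[dx, dy, dz, rx, ry, rz, fingers], ...]}. A call has 1 to 5 rows; each row shifts and turns the commanded pose from where the row before left it, along the tool's axes as they then stand; what a row does not reach is not made up. A row lasts 1/8 s, in which the tool goes at most 62.5 mm and 10.7 degrees, less where a joint would pass 70% of its speed; a pose out of reach is approached as far as the arm can. A call is refused whole if a number of a shift passes 1 or a number of a turn 1, either way. A call with a gripper value outside its range is refused whole. The fingers move at their own pace and stop on an object; FORCE is the grip in N (left out, the last holds). Time passes only in rows, so rows that do not move let the fingers close. It gives the time, the measured TCP pose, the force, the opening and the grip force at its end, in the units of the state.
- readout.read_state(): the state, without advancing time (a new reading comes with each control period).
- snapshot(name): name is "scene" or "side" or "wrist"; returns the picture (420x560x3 uint8, red, green, blue); there is no depth.
- camera_info(name): a dict with "mtx" (3x3 intrinsics, pixels), "world_from_camera" (4x4, takes a point from camera to world coordinates). Camera axes: x right, y down, z forward; pixel columns grow to the right and rows downward; lengths in m; the calibration is good to about 2 mm. The wrist camera is an equidistant fisheye: a pixel r from the principal point sees the ray r / f radians off the axis. A picture is of the moment at which its call begins: read the wrist's pose just before it. camera_info takes no time and is no camera call; for the wrist camera it gives the pose at the moment of the call.
- job.finish_job(): hands the job in; it is judged then, once.
Trained networks look in the newest picture that a camera, given by its name, has taken for a name from the list of things; names that differ only in an ending like _2 or _b are one class to them, and where a whole thing is asked for, a point or a joint stands for the part that bears it (a point fixed in the world has none). Each returns a list of dicts, best first, with "conf" (0 to 1); they miss things now and then, are a little off and sometimes report something else, mostly with a low value. They report only what shows in the picture. A call takes as long as a camera call. They do not tell look-alikes from the thing itself.
- cut_out(camera, query): "region" (420x560 bool, what is visible of it) and "bbox" ([left, top, right, bottom] in pixels, round what is visible of it).
The state is a dict: "clock": time; "qpos": joint angles; "qvel": joint speeds; "joint_torque": joint torques, N m; "tcp_pos": TCP position; "eef_rot": TCP orientation; "contact_force": force on the tool from outside, world axes, zero at the start; "torque": the same for the moment, N m; "width": opening from 0.0 (shut) to 1.0 (fully open); "finger_force": force on a finger pad.
Only numpy, scipy, OpenCV 4.12 (cv2) and the standard library are available. Lean on these libraries where they do the work, as an engineer would, in place of code of your own. Each camera call takes 0.05 s, during which the arm holds its last target. There are 200 camera calls.

TASK

Get the four empty terracotta pots ready for planting: stand each one upright in the terracotta saucer of its own shape and size, flat on the saucer's floor, with the square pot and the long pot lined up with the sides of theirs. Keep the pots upright and set them down gently rather than dropping them. Leave the saucers where they stand (a small nudge does no harm) and do not disturb the white glazed pot.

Things in the scene. Friction and masses are not known exactly. Their poses are not given: they have to be found in the camera images.
- large_round_pot: Origin at the centre of its underside, z up. Round terracotta pot, the larger of two: collar (thick rim band) 68 mm across and 16 mm tall at the top, body below tapering to a foot 46 mm across, 62 mm tall, wall 5 mm, about 170 g, loose, standing upright. Empty, with an open top.
- small_round_pot: Origin at the centre of its underside, z up. Round terracotta pot, the smaller of two: collar 46 mm across and 12 mm tall at the top, foot 31 mm across, 42 mm tall, wall 5 mm, about 65 g, loose, standing upright. Empty, with an open top.
- square_pot: Origin at the centre of its underside, z up. Square terracotta pot: collar 60 x 60 mm and 15 mm tall at the top, foot 44 x 44 mm, 58 mm tall, wall 5 mm, about 170 g, loose, standing upright; its x and y axes are square to its sides. Empty, with an open top.
- long_pot: Origin at the centre of its underside, z up. Long rectangular terracotta trough pot: collar 104 mm (along its x) by 56 mm (along its y) and 15 mm tall at the top, foot 88 x 42 mm, 56 mm tall, wall 5 mm, about 250 g, loose, standing upright. Empty, with an open top.
- large_round_saucer: Origin at the centre of its underside, z up. Round terracotta saucer, the larger of two: 82 mm across the rim, 14 mm tall, flat inner floor 66 mm across lying 5 mm above its underside, loose, about 90 g. The larger round pot belongs in it.
- small_round_saucer: Origin at the centre of its underside, z up. Round terracotta saucer, the smaller of two: 65 mm across the rim, 12 mm tall, flat inner floor 49 mm across lying 5 mm above its underside, loose, about 50 g. The smaller round pot belongs in it.
- square_saucer: Origin at the centre of its underside, z up. Square terracotta saucer: 74 x 74 mm outside, 14 mm tall, flat inner floor 62 x 62 mm lying 5 mm above its underside, loose, about 100 g; x and y axes square to its sides. The square pot belongs in it.
- long_saucer: Origin at the centre of its underside, z up. Long rectangular terracotta saucer: 118 mm (along its x) by 72 mm (along its y) outside, 14 mm tall, flat inner floor 106 x 60 mm lying 5 mm above its underside, loose, about 150 g. The long trough pot belongs in it.
- glazed_pot: Origin at the centre of its underside, z up. White glazed ceramic pot on its own saucer (one piece), already done: saucer 102 mm across and 15 mm tall, pot 90 mm across at the rim, 76 mm tall, about 550 g, loose. It stands among the other pots and stays where it is.
There are look-alikes about, which are no part of the job. What is shaped like the small_round_pot but turquoise is not meant.

How it is judged:
By the outcome, as a careful person would: the job done as asked, in the order asked, and still so for the second after the job is handed in, with the robot touching nothing.
It also fails if it takes over 102 s, if anything falls off the work surface, if the arm or the gripper's body presses on something with over 40 N, if the wrist force passes 120 N, or if a joint passes its speed limit or range.

## Working session

There is one attempt and no reset: what is moved stays moved. The work goes in short steps, Python scripts to look and compute and a shell command to move; the robot and the scene stay as the last step left them, time stands still between calls to the robot, and variables do not carry over. Pictures are saved under pics/ and viewed, at most 14 in all, crops included, and the job is handed in when it is done.

```bash
mkdir -p pics; ls; python3 - <<'E'
from workcell import *
import cv2,numpy as np
for n in ("scene","side"):
    cv2.imwrite(f"pics/{n}0.png",cv2.cvtColor(snapshot(n),cv2.COLOR_RGB2BGR))
    c=camera_info(n);print(n,np.round(c["mtx"],1).tolist(),np.round(c["world_from_camera"],3).tolist())
print(readout.read_state())
E
```

```text
pics
scene [[395.7, 0.0, 277.2], [0.0, 395.7, 206.6], [0.0, 0.0, 1.0]] [[-0.854, 0.389, -0.347, 0.846], [0.521, 0.652, -0.551, 0.448], [0.012, -0.651, -0.759, 0.65], [0.0, 0.0, 0.0, 1.0]]
side [[451.0, 0.0, 276.9], [0.0, 451.0, 207.3], [0.0, 0.0, 1.0]] [[-0.943, -0.222, 0.249, 0.299], [-0.333, 0.673, -0.661, 0.672], [-0.021, -0.706, -0.708, 0.752], [0.0, 0.0, 0.0, 1.0]]
{'clock': 0.1, 'qpos': array([-1.36357176e+00,  3.51180057e-01,  1.65236424e+00,  3.22555177e-06,
        1.13913461e+00, -8.46399681e-02]), 'qvel': array([-2.01839103e-05, -1.80987421e-03, -2.44102321e-03, -8.54823725e-04,
        3.38832879e-04, -7.41850031e-04]), 'joint_torque': array([ 7.54782031e-04, -5.06832254e+01, -2.91874033e+01, -7.12787687e-05,
        2.68019277e-03, -9.13657033e-06]), 'tcp_pos': array([ 0.15819645, -0.52643499,  0.23081195]), 'eef_rot': array([[ 9.57709442e-01,  2.87736990e-01, -2.20624783e-04],
       [ 2.87737059e-01, -9.57708856e-01,  1.06362116e-03],
       [ 9.47488428e-05, -1.08212195e-03, -9.99999410e-01]]), 'contact_force': array([-1.03993917, -0.09726255,  0.01249308]), 'torque': array([ 0.0278906 , -0.00449962,  0.00779894]), 'finger_force': 0.0, 'width': 1.0003311320030241}
```

View pics/scene0.png

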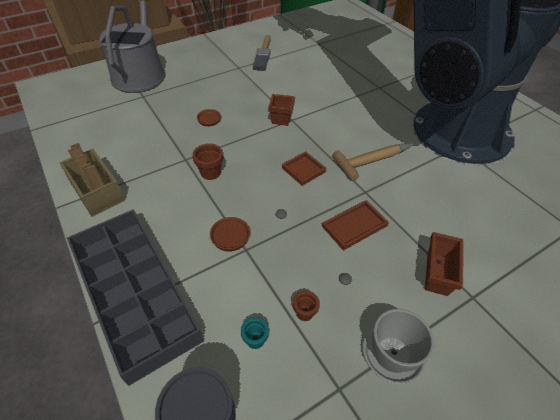

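View pics/side0.png

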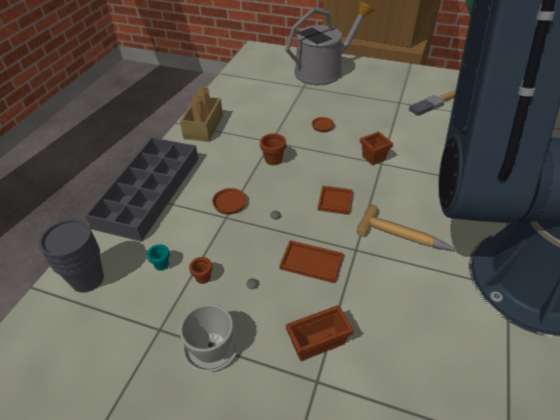

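Scene view:
- Pots: large round (208,160), square (281,109), small round (305,304), long (445,263).
- Saucers: large (230,233), small (208,117), square (303,168), long (355,225).
- Glazed pot at (397,343).

Small round pot candidates are the terracotta one at (305,304) and the turquoise one at (255,331). The terracotta one is meant. Next I segment and fit the models in both views.

```bash
cat > h.py <<'E'
from workcell import *
import cv2,numpy as np
from scipy.optimize import minimize
def rect(a,b,z): return [[sx*a/2,sy*b/2,z] for sx in(1,-1) for sy in(1,-1)]
def circ(d,z): t=np.linspace(0,2*np.pi,48,endpoint=False); return np.c_[d/2*np.cos(t),d/2*np.sin(t),0*t+z].tolist()
# parts (each convex) in mm
M={'large_round_pot':[circ(46,0)+circ(58,46),circ(68,46)+circ(68,62)],
'small_round_pot':[circ(31,0)+circ(40,30),circ(46,30)+circ(46,42)],
'square_pot':[rect(44,44,0)+rect(53,53,43),rect(60,60,43)+rect(60,60,58)],
'long_pot':[rect(88,42,0)+rect(97,51,41),rect(104,56,41)+rect(104,56,56)],
'large_round_saucer':[circ(72,0)+circ(82,14)],'small_round_saucer':[circ(55,0)+circ(65,12)],
'square_saucer':[rect(68,68,0)+rect(74,74,14)],'long_saucer':[rect(112,66,0)+rect(118,72,14)],
'glazed_pot':[circ(102,0)+circ(102,15),circ(60,15)+circ(90,76)]}
def proj(n,P,ci=None):
    c=ci or camera_info(n); T=np.linalg.inv(c['world_from_camera']); q=P@T[:3,:3].T+T[:3,3]
    if n!='wrist': u=q@c['mtx'].T; return u[:,:2]/u[:,2:]
    r=np.hypot(q[:,0],q[:,1]); th=np.arctan2(r,q[:,2]); K=c['mtx']
    return np.c_[K[0,2]+K[0,0]*th*q[:,0]/r,K[1,2]+K[1,1]*th*q[:,1]/r]
def place(m,p,z0=0):
    c,s=np.cos(p[2]),np.sin(p[2]); m=np.array(m)/1000
    return np.c_[c*m[:,0]-s*m[:,1]+p[0],s*m[:,0]+c*m[:,1]+p[1],m[:,2]+z0]
def mask(n,ci,parts,p,z0=0):
    out=np.zeros((420,560),np.uint8)
    for m in parts:
        h=cv2.convexHull(proj(n,place(m,p,z0),ci).astype(np.float32))
        cv2.fillConvexPoly(out,np.round(h*16).astype(np.int32),255,cv2.LINE_AA,4)
    return cv2.GaussianBlur(out.astype(np.float32)/255,(5,5),0)
def ground(n,uv,z,ci):
    K=np.linalg.inv(ci['mtx'])@[uv[0],uv[1],1]; W=ci['world_from_camera']; d=W[:3,:3]@K; o=W[:3,3]
    return (o+d*(z-o[2])/d[2])[:2]
def fit(name,obs,p0,z0=0,yaws=(0,)):
    best=None
    T=[(n,ci,cv2.GaussianBlur(r.astype(np.float32),(5,5),0)) for n,ci,r in obs]
    f=lambda p:sum(np.abs(mask(n,ci,M[name],p,z0)-r).sum()/r.sum() for n,ci,r in T)/len(T)
    for y in yaws:
        x0=np.array([*p0[:2],y]); S=np.vstack([x0,x0+[.01,0,0],x0+[0,.01,0],x0+[0,0,.2]])
        r=minimize(f,x0,method='Nelder-Mead',options=dict(initial_simplex=S,xatol=1e-4,fatol=1e-5))
        if best is None or r.fun<best.fun: best=r
    return best
E
cat > measure.py <<'E'
from h import *
import pickle
ims={n:snapshot(n) for n in('scene','side')}; cis={n:camera_info(n) for n in ims}; res={}
for name in M:
    obs=[]
    for n in ims:
        for d in cut_out(n,name)[:3]:
            col=ims[n][d['region']].mean(0)
            ok = d['conf']>.3 and (name=='glazed_pot' or col[0]>1.5*col[2])
            print(name,n,round(d['conf'],2),np.round(d['bbox']).astype(int).tolist(),col.astype(int),ok)
            if ok: obs.append((n,cis[n],d['region'])); break
    ps=[ground(n,[np.median(np.nonzero(r)[1]),np.median(np.nonzero(r)[0])],.02,c) for n,c,r in obs]
    rd='round' in name or 'glazed' in name
    f=fit(name,obs,np.mean(ps,0),yaws=(0,) if rd else (0,.8,1.6,2.4))
    ind=[np.round(fit(name,[o],f.x,yaws=(f.x[2],)).x,4).tolist() for o in obs]
    print('   ',np.round(f.x,4).tolist(),'cost',round(f.fun,3),ind); res[name]=f.x
pickle.dump(res,open('res.pkl','wb'))
for n in ims:
    v=cv2.cvtColor(ims[n],cv2.COLOR_RGB2BGR)
    for k in res:
        mm=(mask(n,cis[n],M[k],res[k])>.5).astype(np.uint8)
        cv2.drawContours(v,cv2.findContours(mm,0,1)[0],-1,(255,255,0),1)
    cv2.imwrite(f'pics/{n}_fit.png',v)
E
python3 measure.py
```

```text
large_round_pot scene 0.91 [196, 144, 224, 179] [76 43 29] True
large_round_pot side 0.84 [258, 132, 287, 165] [87 48 28] True
    [0.6308, -0.1899, -0.2266] cost 0.127 [[0.6272, -0.1935, -0.1706], [0.6321, -0.1924, -0.2417]]
small_round_pot scene 0.97 [240, 319, 267, 348] [28 79 78] False
small_round_pot scene 0.92 [293, 292, 319, 321] [82 47 33] True
small_round_pot side 0.71 [188, 257, 211, 282] [89 46 26] True
    [0.637, 0.2104, 0.2077] cost 0.226 [[0.6366, 0.2104, 0.2358], [0.6369, 0.2105, 0.2095]]
square_pot scene 0.74 [266, 92, 293, 124] [79 44 30] True
square_pot side 0.89 [359, 133, 391, 164] [86 45 25] True
    [0.383, -0.2809, 0.9553] cost 0.185 [[0.3792, -0.2822, 0.9651], [0.3836, -0.2844, 1.0829]]
long_pot scene 0.57 [425, 231, 462, 296] [73 42 29] True
long_pot side 0.9 [283, 306, 354, 362] [90 46 25] True
    [0.3772, 0.274, 0.699] cost 0.097 [[0.3754, 0.274, 0.6757], [0.3791, 0.274, 0.7566]]
large_round_saucer scene 0.63 [208, 215, 252, 254] [92 54 38] True
large_round_saucer side 0.58 [211, 188, 246, 215] [107  57  32] True
    [0.6745, -0.0042, 0.2732] cost 0.085 [
[... 231 characters left out ...]
[0.5454, -0.3767, 0.1825], [0.5507, -0.3806, 0.0882]]
square_saucer scene 0.87 [285, 152, 324, 182] [88 50 34] True
square_saucer side 0.89 [316, 185, 352, 214] [108  57  33] True
    [0.439, -0.0889, 0.1129] cost 0.076 [[0.4382, -0.0893, 0.1496], [0.439, -0.0889, 0.098]]
long_saucer scene 0.65 [325, 201, 390, 251] [90 52 35] True
long_saucer side 0.63 [282, 241, 346, 284] [110  56  31] True
    [0.4406, 0.1052, 3.1642] cost 0.042 [[0.4405, 0.1053, 3.1673], [0.4413, 0.1052, 3.1681]]
glazed_pot scene 0.67 [363, 308, 434, 384] [94 97 94] True
glazed_pot side 0.83 [179, 305, 240, 374] [103 104  98] True
    [0.5551, 0.3455, 0.1119] cost 0.126 [[0.5486, 0.3438, 0.2596], [0.5619, 0.3391, 0.1472]]
```

```bash
python3 - <<'E'
import cv2,numpy as np
a=cv2.imread('pics/scene_fit.png')[80:350,180:480];b=cv2.imread('pics/side_fit.png')[100:380,150:420]
a=cv2.resize(a,None,fx=1.33,fy=1.33,interpolation=2);a=cv2.resize(cv2.imread('pics/scene_fit.png')[85:325,185:475],(800,600) if 0 else (725,600),interpolation=2)
cv2.imwrite('pics/scene_z.png',a)
E
```

```text
(no output)
```

View pics/scene_z.png

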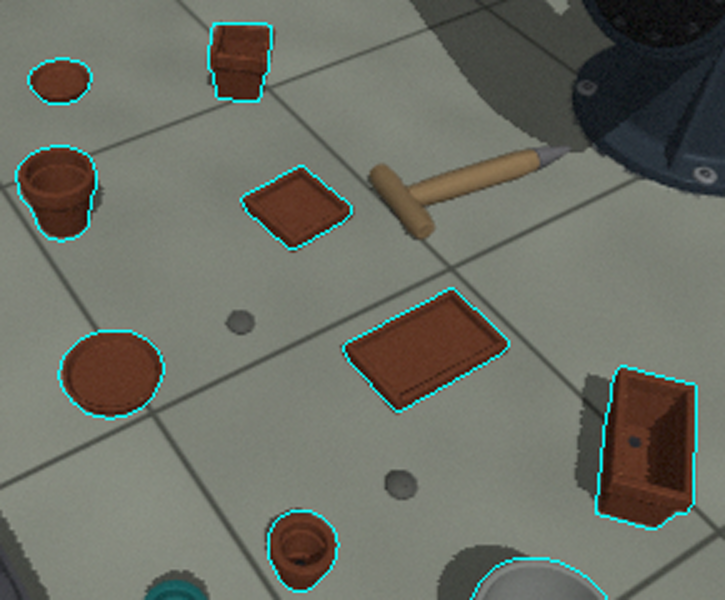

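The fits hug all outlines and the sizes match. Now a planner that tells how far to go in tool units, starting with the square pot.

```bash
cat > plan.py <<'E'
# python3 plan.py x y z phi : total shift (60 mm units) and turn (6 deg units) in present tool axes
import sys; from workcell import readout; import numpy as np
from scipy.spatial.transform import Rotation as R
x,y,z,phi=map(float,sys.argv[1:5]); s=readout.read_state(); A=s['eef_rot']
B=np.array([[np.cos(phi),np.sin(phi),0],[np.sin(phi),-np.cos(phi),0],[0,0,-1]])
d=A.T@(np.array([x,y,z])-s['tcp_pos'])/.06; t=R.from_matrix(A.T@B).as_rotvec(degrees=True)/6
print('clk %.2f'%s['clock'],'tcp',np.round(s['tcp_pos'],4),'phi %.3f'%np.arctan2(A[1,0],A[0,0]),'F',np.round(s['contact_force'],1),'w %.3f ff %.1f'%(s['width'],s['finger_force']),'q6 %.2f'%s['qpos'][5])
print('SHIFT',np.round(d,3),'TURN',np.round(t,2))
E
python3 plan.py .383 -.281 .20 .955
```

```text
clk 1.10 tcp [ 0.1582 -0.5267  0.2313] phi 0.292 F [ 0.5 -0.3 -0.1] w 1.000 ff 0.0 q6 -0.08
SHIFT [ 4.766 -2.845  0.521] TURN [-0.   -0.   -6.33]
```

```bash
python3 -m inch '{"steps":[[0.79,-0.47,0.09,0,0,0,-1],[0.79,-0.47,0.09,0,0,0,-1],[0.79,-0.47,0.09,0,0,0,-1],[0.79,-0.47,0.09,0,0,0,-1],[0.79,-0.47,0.09,0,0,0,-1]]}' 60
python3 -m inch '{"steps":[[0.79,-0.47,0.09,0,0,0,-1],[0,0,0,0,0,-1,-1],[0,0,0,0,0,-1,-1],[0,0,0,0,0,-1,-1],[0,0,0,0,0,-1,-1]]}'
python3 -m inch '{"steps":[[0,0,0,0,0,-1,-1],[0,0,0,0,0,-1,-1],[0,0,0,0,0,-0.3,-1],[0,0,0,0,0,0,-1]]}'
cat > wfit.py <<'E'
# python3 wfit.py name [z0] [picname]: fit in wrist view from the stored pose
import sys,pickle; from h import *
name=sys.argv[1]; z0=float(sys.argv[2]) if len(sys.argv)>2 else 0
res=pickle.load(open('res.pkl','rb')); ci=camera_info('wrist'); im=snapshot('wrist'); v=cv2.cvtColor(im,cv2.COLOR_RGB2BGR)
for d in cut_out('wrist',name)[:4]:
    r=d['region']; col=im[r].mean(0); red=col[0]>1.5*col[2]
    print(name,round(d['conf'],2),np.round(d['bbox']).astype(int),col.astype(int),red)
    if red and d['conf']>.25:
        f=fit(name,[('wrist',ci,r)],res[name],z0,(res[name][2],)); print('fit',np.round(f.x,4),'cost %.3f'%f.fun,'stored',np.round(res[name],4))
        cv2.drawContours(v,cv2.findContours((mask('wrist',ci,M[name],f.x,z0)>.5).astype(np.uint8),0,1)[0],-1,(255,255,0),1); break
if len(sys.argv)>3: cv2.imwrite('pics/'+sys.argv[3],v)
E
python3 wfit.py square_pot 0 w1.png;python3 plan.py .383 -.281 .20 .955
```

```text
clock: 1.72
tcp_pos: [0.3457, -0.3222, 0.2043]
eef_rot: [[0.958, 0.287, 0.0], [0.287, -0.958, -0.0], [0.0, 0.001, -1.0]]
contact_force: [0.7, -0.9, -0.6]
width: 1.001
finger_force: 0.0
clock: 2.35
tcp_pos: [0.382, -0.2828, 0.1989]
eef_rot: [[0.756, 0.655, 0.0], [0.655, -0.756, -0.0], [0.0, 0.0, -1.0]]
contact_force: [-0.3, 0.1, 0.0]
width: 1.001
finger_force: 0.0
clock: 2.85
tcp_pos: [0.3819, -0.2829, 0.1989]
eef_rot: [[0.582, 0.814, 0.0], [0.814, -0.582, -0.0], [0.0, 0.0, -1.0]]
contact_force: [-0.2, -0.2, -0.5]
width: 0.999
finger_force: 0.0
square_pot 0.82 [234 159 309 231] [89 50 29] True
fit [ 0.3822 -0.2813  0.8669] cost 0.050 stored [ 0.383  -0.2809  0.9553]
clk 2.95 tcp [ 0.3819 -0.2829  0.1989] phi 0.950 F [-0.2  0.1  0.1] w 1.000 ff 0.0 q6 -0.11
SHIFT [ 0.036 -0.004 -0.018] TURN [ 0.   -0.   -0.05]
```

View pics/w1.png

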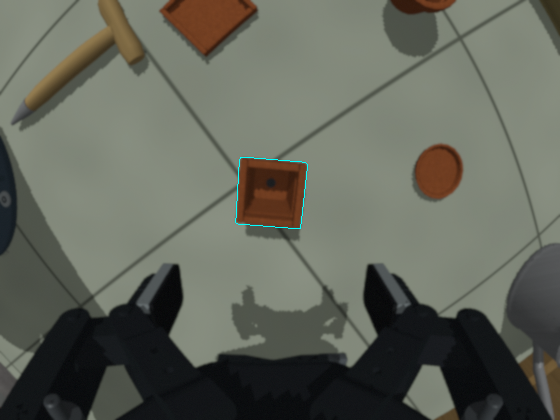

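The wrist view shows the square pot's collar square at (271,193) with the fit tight on it, at yaw 0.867. I'll line up, descend and grip.

```bash
python3 plan.py .3822 -.2813 .027 .867
```

```text
clk 2.95 tcp [ 0.3819 -0.2829  0.1989] phi 0.950 F [-0.2  0.1  0.1] w 1.000 ff 0.0 q6 -0.11
SHIFT [ 0.024 -0.012  2.865] TURN [ 0.   -0.    0.79]
```

```bash
python3 -m inch '{"steps":[[0.024,-0.012,0.7,0,0,0.79,-1],[0,0,0.7,0,0,0,-1],[0,0,0.7,0,0,0,-1],[0,0,0.5,0,0,0,-1],[0,0,0.265,0,0,0,-1]]}'
python3 -m inch '{"steps":[[0,0,0,0,0,0,0],[0,0,0,0,0,0,1],[0,0,0,0,0,0,1],[0,0,0,0,0,0,1],[0,0,0,0,0,0,1]]}' 40
python3 plan.py .3822 -.2813 .027 .867
```

```text
clock: 3.58
tcp_pos: [0.3818, -0.281, 0.0257]
eef_rot: [[0.646, 0.763, -0.001], [0.763, -0.646, 0.001], [0.0, -0.002, -1.0]]
contact_force: [0.2, -0.3, 0.7]
width: 0.999
finger_force: 0.0
clock: 4.2
tcp_pos: [0.3825, -0.2816, 0.0277]
eef_rot: [[0.646, 0.764, 0.001], [0.764, -0.646, -0.001], [-0.0, 0.001, -1.0]]
contact_force: [-0.9, 0.9, 7.6]
width: 0.692
finger_force: 44.3
clk 4.20 tcp [ 0.3825 -0.2816  0.0277] phi 0.869 F [-0.9  0.9  7.6] w 0.692 ff 44.3 q6 -0.03
SHIFT [ 0.    -0.008  0.012] TURN [0.01 0.   0.02]
```

```bash
python3 -m inch '{"steps":[[0,0,-0.2,0,0,0,1],[0,0,-0.5,0,0,0,1],[0,0,-0.8,0,0,0,1],[0,0,-0.7,0,0,-1,1],[0,0,0,0,0,-1,1]]}'
python3 -m inch '{"steps":[[0,0,0,0,0,-1,1],[0,0,0,0,0,-1,1],[0,0,0,0,0,-1,1],[0,0,0,0,0,-1,1],[0,0,0,0,0,-1,1]]}'
python3 plan.py .439 -.129 .16 1.684
```

```text
clock: 4.82
tcp_pos: [0.3833, -0.2822, 0.1627]
eef_rot: [[0.47, 0.883, 0.005], [0.883, -0.47, -0.004], [-0.001, 0.006, -1.0]]
contact_force: [-0.0, 0.2, -3.2]
width: 0.692
finger_force: 44.1
clock: 5.45
tcp_pos: [0.382, -0.2811, 0.1596]
eef_rot: [[-0.034, 0.999, 0.0], [0.999, 0.034, -0.0], [-0.0, 0.0, -1.0]]
contact_force: [-0.1, -0.2, -1.8]
width: 0.697
finger_force: 44.1
clk 5.45 tcp [ 0.382  -0.2811  0.1596] phi 1.605 F [-0.1 -0.2 -1.8] w 0.697 ff 44.1 q6 -0.77
SHIFT [ 2.502  1.036 -0.006] TURN [ 0.    0.   -0.75]
```

```bash
python3 -m inch '{"steps":[[0.6,0.25,0,0,0,0,1],[0.6,0.25,0,0,0,-0.35,1],[0.6,0.27,0,0,0,-0.4,1],[0.5,0.2,0,0,0,0,1],[0,0,0,0,0,0,1]]}'
python3 wfit.py square_saucer 0 w2.png; python3 plan.py .439 -.0889 .0335 1.684
```

```text
clock: 6.08
tcp_pos: [0.4325, -0.1386, 0.1596]
eef_rot: [[-0.112, 0.994, 0.0], [0.994, 0.112, 0.0], [0.0, 0.0, -1.0]]
contact_force: [-0.5, -0.2, -0.4]
width: 0.694
finger_force: 44.0
square_saucer 0.88 [240 104 325 184] [130  75  44] True
fit [ 0.4373 -0.0913  0.1254] cost 0.032 stored [ 0.439  -0.0889  0.1129]
clk 6.17 tcp [ 0.4323 -0.1403  0.1595] phi 1.681 F [-0.  -0.9 -0.9] w 0.696 ff 44.0 q6 -0.53
SHIFT [0.84  0.205 2.099] TURN [ 0.    0.   -0.03]
```

View pics/w2.png

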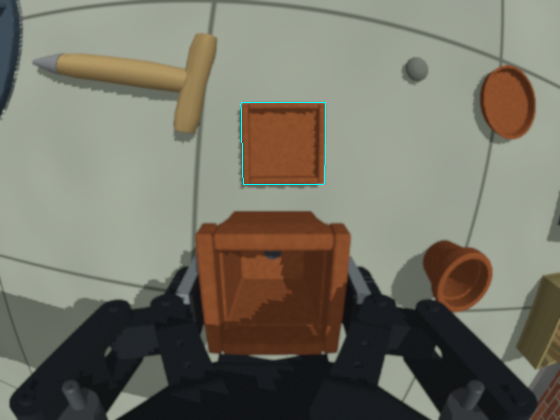

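```bash
python3 plan.py .4373 -.0911 .0345 1.696
```

```text
clk 6.17 tcp [ 0.4323 -0.1403  0.1595] phi 1.681 F [-0.  -0.9 -0.9] w 0.696 ff 44.0 q6 -0.53
SHIFT [0.806 0.173 2.083] TURN [ 0.    0.   -0.14]
```

```bash
python3 -m inch '{"steps":[[0.5,0.1,0,0,0,0,1],[0.306,0.073,0,0,0,-0.14,1],[0,0,0.7,0,0,0,1],[0,0,0.7,0,0,0,1],[0,0,0.4,0,0,0,1]]}'
python3 -m inch '{"steps":[[0,0,0.2,0,0,0,1],[0,0,0.08,0,0,0,1],[0,0,0,0,0,0,1]]}'; python3 plan.py .4373 -.0911 .0325 1.696
```

```text
clock: 6.8
tcp_pos: [0.4366, -0.0917, 0.0495]
eef_rot: [[-0.123, 0.992, -0.002], [0.992, 0.123, 0.0], [0.001, -0.001, -1.0]]
contact_force: [0.6, -0.1, -1.7]
width: 0.697
finger_force: 43.9
clock: 7.18
tcp_pos: [0.4377, -0.0913, 0.0347]
eef_rot: [[-0.124, 0.992, 0.001], [0.992, 0.124, -0.0], [-0.0, 0.001, -1.0]]
contact_force: [0.3, -0.4, -1.5]
width: 0.697
finger_force: 43.9
clk 7.17 tcp [ 0.4377 -0.0913  0.0347] phi 1.695 F [ 0.3 -0.4 -1.5] w 0.697 ff 43.9 q6 -0.43
SHIFT [ 0.005 -0.006  0.036] TURN [ 0.01  0.   -0.01]
```

```bash
python3 -m inch '{"steps":[[0,0,0.017,0,0,0,1],[0,0,0.012,0,0,0,1],[0,0,0,0,0,0,1]]}'
```

```text
clock: 7.55
tcp_pos: [0.4376, -0.0911, 0.0328]
eef_rot: [[-0.124, 0.992, 0.001], [0.992, 0.124, -0.0], [-0.0, 0.001, -1.0]]
contact_force: [0.2, -1.2, 0.8]
width: 0.695
finger_force: 44.4
```

```bash
python3 -m inch '{"steps":[[0,0,0.007,0,0,0,-0.4],[0,0,0,0,0,0,-0.45],[0,0,0,0,0,0,-0.7],[0,0,0,0,0,0,-1],[0,0,0,0,0,0,-1]]}'
python3 -m inch '{"steps":[[0,0,-0.3,0,0,0,-1],[0,0,-0.8,0,0,0,-1],[0,0,-0.9,0,0,0,-1],[0,0,-0.3,0,0,0,-1],[0,0,0,0,0,0,-1]]}'
python3 wfit.py square_pot 0.005; python3 plan.py .60 -.21 .18 .292
```

```text
clock: 8.18
tcp_pos: [0.4373, -0.091, 0.032]
eef_rot: [[-0.124, 0.992, -0.0], [0.992, 0.124, 0.0], [0.0, -0.0, -1.0]]
contact_force: [-0.7, 0.3, -0.6]
width: 1.002
finger_force: 0.0
clock: 8.8
tcp_pos: [0.4379, -0.0912, 0.171]
eef_rot: [[-0.124, 0.992, 0.003], [0.992, 0.124, -0.001], [-0.001, 0.002, -1.0]]
contact_force: [-0.1, -0.3, -0.8]
width: 0.999
finger_force: 0.0
square_pot 0.79 [234 166 310 242] [92 50 28] True
fit [ 0.4563 -0.5276  3.4886] cost 1.000 stored [ 0.383  -0.2809  0.9553]
clk 8.90 tcp [ 0.4369 -0.0909  0.1691] phi 1.695 F [ 0.1 -0.2 -0.9] w 1.000 ff 0.0 q6 -0.43
SHIFT [-2.307  2.451 -0.185] TURN [-1.00e-02  0.00e+00  1.34e+01]
```

```bash
python3 plan.py .631 -.19 .19 1.695
```

```text
clk 8.90 tcp [ 0.4369 -0.0909  0.1691] phi 1.695 F [ 0.1 -0.2 -0.9] w 1.000 ff 0.0 q6 -0.43
SHIFT [-2.04   3.005 -0.352] TURN [-0.01 -0.    0.  ]
```

```bash
python3 -m inch '{"steps":[[-0.5,0.7,-0.1,0,0,0,-1],[-0.5,0.75,-0.1,0,0,0,-1],[-0.5,0.75,-0.1,0,0,0,-1],[-0.54,0.8,-0.05,0,0,0,-1],[0,0,0,0,0,0,-1]]}'
python3 -m inch '{"steps":[[0,0,0,0,0,0,-1]]}'
python3 wfit.py large_round_pot; python3 plan.py .631 -.19 .027 1.695
```

```text
clock: 9.52
tcp_pos: [0.6327, -0.1915, 0.188]
eef_rot: [[-0.123, 0.992, -0.002], [0.992, 0.123, 0.001], [0.001, -0.002, -1.0]]
contact_force: [-1.2, 0.8, -0.2]
width: 0.998
finger_force: 0.0
clock: 9.65
tcp_pos: [0.6301, -0.1897, 0.189]
eef_rot: [[-0.124, 0.992, -0.003], [0.992, 0.124, 0.001], [0.002, -0.003, -1.0]]
contact_force: [-0.9, 0.7, -0.4]
width: 1.0
finger_force: 0.0
large_round_pot 0.82 [232 162 308 235] [93 53 31] True
fit [ 0.6295 -0.1934 -0.2021] cost 0.056 stored [ 0.6308 -0.1899 -0.2266]
clk 9.75 tcp [ 0.6301 -0.1896  0.1903] phi 1.695 F [-0.2 -0.4  0.6] w 0.998 ff 0.0 q6 -0.49
SHIFT [-0.011  0.018  2.721] TURN [-0.01 -0.01  0.  ]
```

```bash
python3 -m inch '{"steps":[[-0.055,-0.015,0.6,0,0,0,-1],[0,0,0.7,0,0,0,-1],[0,0,0.7,0,0,0,-1],[0,0,0.45,0,0,0,-1],[0,0,0.24,0,0,0,-1]]}'
python3 -m inch '{"steps":[[0,0,0,0,0,0,-0.6],[0,0,0,0,0,0,1],[0,0,0,0,0,0,1],[0,0,0,0,0,0,1]]}' 40
python3 -m inch '{"steps":[[0,0,-0.15,0,0,0,1],[0,0,-0.4,0,0,0,1],[0,0,-0.8,0,0,0,1],[0,0,-0.65,0,0,0,1],[0,0,0,0,0,0,1]]}'
python3 plan.py .6745 -.046 .15 1.695
```

```text
clock: 10.38
tcp_pos: [0.6296, -0.1929, 0.0285]
eef_rot: [[-0.124, 0.992, -0.002], [0.992, 0.124, 0.001], [0.001, -0.002, -1.0]]
contact_force: [0.2, -0.2, 0.3]
width: 1.0
finger_force: 0.0
clock: 10.88
tcp_pos: [0.631, -0.1937, 0.0304]
eef_rot: [[-0.124, 0.992, 0.001], [0.992, 0.124, -0.0], [-0.001, 0.001, -1.0]]
contact_force: [-1.4, -0.5, 2.7]
width: 0.773
finger_force: 45.1
clock: 11.5
tcp_pos: [0.6322, -0.1941, 0.1537]
eef_rot: [[-0.124, 0.992, 0.006], [0.992, 0.124, -0.002], [-0.003, 0.006, -1.0]]
contact_force: [0.4, 0.2, -1.1]
width: 0.78
finger_force: 45.5
clk 11.50 tcp [ 0.6322 -0.1941  0.1537] phi 1.695 F [ 0.4  0.2 -1.1] w 0.780 ff 45.5 q6 -0.49
SHIFT [2.363 1.006 0.06 ] TURN [0.05 0.03 0.  ]
```

```bash
python3 -m inch '{"steps":[[0.5,0.2,0,0,0,0,1],[0.7,0.3,0,0,0,0,1],[0.7,0.3,0,0,0,0,1],[0.46,0.2,0,0,0,0,1],[0,0,0,0,0,0,1]]}'
python3 -m inch '{"steps":[[0,0,0,0,0,0,1]]}'
python3 wfit.py large_round_saucer 0 w3.png; python3 plan.py .6745 -.0042 .0375 1.695
```

```text
clock: 12.12
tcp_pos: [0.6724, -0.0435, 0.1486]
eef_rot: [[-0.126, 0.992, -0.002], [0.992, 0.126, 0.0], [0.001, -0.001, -1.0]]
contact_force: [-0.4, -0.8, -2.1]
width: 0.773
finger_force: 45.4
clock: 12.25
tcp_pos: [0.6722, -0.0461, 0.1489]
eef_rot: [[-0.124, 0.992, -0.001], [0.992, 0.124, -0.0], [0.0, -0.001, -1.0]]
contact_force: [0.4, -0.6, -1.5]
width: 0.772
finger_force: 45.4
large_round_saucer 0.68 [232 105 327 201] [136  81  48] True
fit [ 0.6738 -0.0068  0.3681] cost 0.040 stored [ 0.6745 -0.0042  0.2732]
clk 12.35 tcp [ 0.6723 -0.0467  0.1493] phi 1.694 F [-0.3 -0.  -1.1] w 0.776 ff 45.4 q6 -0.26
SHIFT [0.698 0.125 1.863] TURN [-0.01 -0.   -0.01]
```

View pics/w3.png

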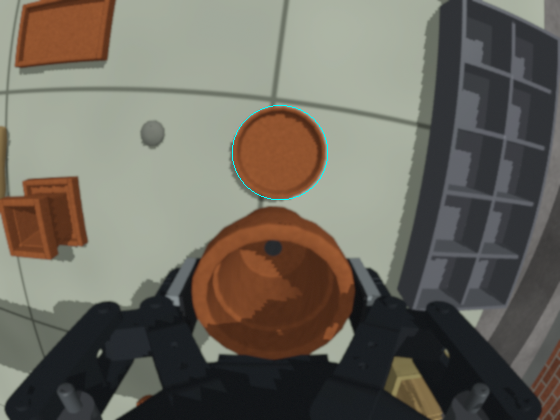

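```bash
python3 -m inch '{"steps":[[0.4,0.06,0,0,0,0,1],[0.258,0.048,0,0,0,0,1],[0,0,0.7,0,0,0,1],[0,0,0.7,0,0,0,1],[0,0,0.36,0,0,0,1]]}'
python3 -m inch '{"steps":[[0,0,0.1,0,0,0,1],[0,0,0,0,0,0,1],[0,0,0.02,0,0,0,1],[0,0,0,0,0,0,1]]}'; python3 plan.py .6738 -.0066 .0354 1.695
```

```text
clock: 12.98
tcp_pos: [0.6732, -0.0048, 0.0419]
eef_rot: [[-0.125, 0.992, -0.003], [0.992, 0.125, 0.0], [0.001, -0.003, -1.0]]
contact_force: [-2.1, -3.8, 2.7]
width: 0.778
finger_force: 45.8
clock: 13.48
tcp_pos: [0.6748, -0.0057, 0.0379]
eef_rot: [[-0.124, 0.992, 0.002], [0.992, 0.124, -0.0], [-0.0, 0.002, -1.0]]
contact_force: [-0.6, -0.3, 0.6]
width: 0.776
finger_force: 45.5
clk 13.47 tcp [ 0.6748 -0.0057  0.0379] phi 1.695 F [-0.6 -0.3  0.6] w 0.776 ff 45.5 q6 -0.20
SHIFT [-0.013 -0.018  0.041] TURN [ 0.02  0.   -0.  ]
```

```bash
python3 -m inch '{"steps":[[0,0,0.02,0,0,0,1],[0,0,0,0,0,0,1],[0,0,0,0,0,0,1]]}'; python3 -m inch '{"steps":[[0,0,0.015,0,0,0,1],[0,0,0,0,0,0,1],[0,0,0,0,0,0,1]]}'
```

```text
clock: 13.85
tcp_pos: [0.6747, -0.0056, 0.0367]
eef_rot: [[-0.124, 0.992, 0.001], [0.992, 0.124, 0.0], [-0.0, 0.001, -1.0]]
contact_force: [-1.6, 1.3, 5.9]
width: 0.773
finger_force: 46.1
clock: 14.22
tcp_pos: [0.6748, -0.0055, 0.0363]
eef_rot: [[-0.124, 0.992, 0.002], [0.992, 0.124, 0.0], [-0.0, 0.002, -1.0]]
contact_force: [-3.6, 1.9, 10.3]
width: 0.773
finger_force: 46.6
```

```bash
python3 -m inch '{"steps":[[0,0,0,0,0,0,-0.56],[0,0,0,0,0,0,-0.7],[0,0,0,0,0,0,-1],[0,0,0,0,0,0,-1]]}'
python3 -m inch '{"steps":[[0,0,-0.25,0,0,0,-1],[0,0,-0.8,0,0,0,-1],[0,0,-0.9,0,0,0,-1],[0,0,-0.6,0,0,0,-1],[0,0,0,0,0,0,-1]]}'
python3 plan.py .637 .2104 .18 1.695
python3 - <<'E'
from h import *
ci=camera_info('scene'); print('turq',ground('scene',(255,331),.02,ci))
E
```

```text
clock: 14.72
tcp_pos: [0.6742, -0.0056, 0.0346]
eef_rot: [[-0.124, 0.992, -0.0], [0.992, 0.124, 0.0], [0.0, -0.0, -1.0]]
contact_force: [-0.6, -0.6, 0.0]
width: 1.002
finger_force: 0.0
clock: 15.35
tcp_pos: [0.6756, -0.0057, 0.1922]
eef_rot: [[-0.124, 0.992, 0.007], [0.992, 0.124, -0.001], [-0.001, 0.007, -1.0]]
contact_force: [-0.3, -0.3, -0.5]
width: 0.998
finger_force: 0.0
clk 15.35 tcp [ 0.6756 -0.0057  0.1922] phi 1.695 F [-0.3 -0.3 -0.5] w 0.998 ff 0.0 q6 -0.20
SHIFT [ 3.655 -0.194  0.198] TURN [0.06 0.01 0.  ]
turq [0.73122213 0.20306985]
```

```bash
python3 -m inch '{"steps":[[0.7,-0.04,0,0,0,0,-0.5],[0.75,-0.04,0,0,0,0,-0.5],[0.75,-0.04,0,0,0,0,-0.5],[0.75,-0.04,0,0,0,0,-0.5],[0.7,-0.04,0,0,0,1,-0.5]]}'
python3 -m inch '{"steps":[[0,0,0,0,0,1,-0.5],[0,0,0,0,0,1,-0.5],[0,0,0,0,0,1,-0.5],[0,0,0,0,0,1,-0.5],[0,0,0,0,0,1,-0.5]]}'
python3 -m inch '{"steps":[[0,0,0,0,0,1,-0.5],[0,0,0,0,0,0,-0.5]]}'
python3 wfit.py small_round_pot 0 w4.png; python3 plan.py .637 .2104 .0135 .962; python3 -c "
import cv2;cv2.imwrite('pics/w4z.png',cv2.resize(cv2.imread('pics/w4.png')[80:300,170:450],(763,600),interpolation=2))"
```

```text
clock: 15.98
tcp_pos: [0.6343, 0.2116, 0.1871]
eef_rot: [[-0.018, 1.0, -0.001], [1.0, 0.018, -0.0], [-0.0, -0.001, -1.0]]
contact_force: [-0.1, -0.3, 0.1]
width: 0.753
finger_force: 0.0
clock: 16.6
tcp_pos: [0.6347, 0.2101, 0.1871]
eef_rot: [[0.486, 0.874, -0.001], [0.874, -0.486, -0.0], [-0.001, -0.001, -1.0]]
contact_force: [0.6, -0.3, 0.1]
width: 0.75
finger_force: 0.0
clock: 16.85
tcp_pos: [0.6348, 0.2101, 0.1872]
eef_rot: [[0.571, 0.821, -0.001], [0.821, -0.571, -0.0], [-0.001, -0.001, -1.0]]
contact_force: [-0.6, 0.5, 0.1]
width: 0.75
finger_force: 0.0
small_round_pot 0.74 [250 168 299 216] [103  60  36] True
fit [0.6379 0.2092 0.3564] cost 0.114 stored [0.637  0.2104 0.2077]
clk 16.95 tcp [0.6349 0.2101 0.1874] phi 0.964 F [-0.   0.1 -0.7] w 0.753 ff 0.0 q6 0.86
SHIFT [0.025 0.027 2.898] TURN [-0.    0.    0.02]
```

View pics/w4z.png

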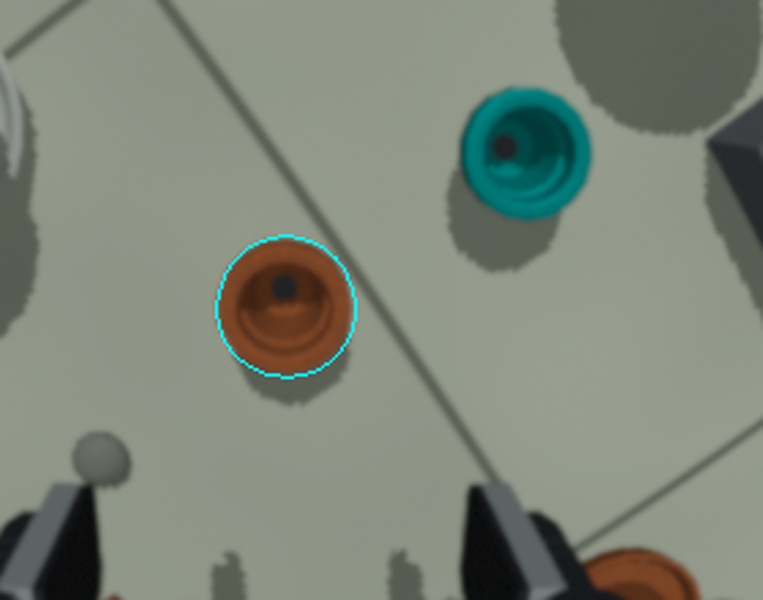

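The enlarged view shows the terracotta pot at crop (286,305), outlined, and the turquoise look-alike at (526,153). The terracotta one is the one to take.

```bash
python3 -m inch '{"steps":[[0.017,0.04,0.7,0,0,0,-0.5],[0,0,0.7,0,0,0,-0.5],[0,0,0.7,0,0,0,-0.5],[0,0,0.5,0,0,0,-0.5],[0,0,0.28,0,0,0,-0.5]]}'
python3 -m inch '{"steps":[[0,0,0,0,0,0,-0.3],[0,0,0,0,0,0,1],[0,0,0,0,0,0,1],[0,0,0,0,0,0,1]]}' 30
python3 -m inch '{"steps":[[0,0,-0.15,0,0,0,1],[0,0,-0.4,0,0,0,1],[0,0,-0.8,0,0,0,1],[0,0,-0.9,0,0,0,1],[0,0,-0.3,0,0,0,1]]}'
python3 plan.py .522 -.341 .17 .962
```

```text
clock: 17.58
tcp_pos: [0.637, 0.2095, 0.0132]
eef_rot: [[0.571, 0.821, -0.002], [0.821, -0.571, -0.0], [-0.001, -0.001, -1.0]]
contact_force: [0.5, 0.3, -0.2]
width: 0.747
finger_force: 0.0
clock: 18.08
tcp_pos: [0.6383, 0.2098, 0.0161]
eef_rot: [[0.572, 0.82, 0.002], [0.82, -0.572, 0.0], [0.001, 0.001, -1.0]]
contact_force: [-0.9, -0.3, 5.8]
width: 0.529
finger_force: 31.2
clock: 18.7
tcp_pos: [0.6388, 0.21, 0.1722]
eef_rot: [[0.572, 0.82, 0.005], [0.82, -0.572, 0.001], [0.004, 0.003, -1.0]]
contact_force: [-0.1, -0.5, -0.5]
width: 0.526
finger_force: 31.0
clk 18.70 tcp [0.6388 0.21   0.1722] phi 0.962 F [-0.1 -0.5 -0.5] w 0.526 ff 31.0 q6 0.86
SHIFT [-8.647  3.654  0.014] TURN [ 0.03 -0.04  0.  ]
```

```bash
python3 -m inch '{"steps":[[-0.5,0.23,0,0,0,0,1],[-0.75,0.34,0,0,0,0,1],[-0.75,0.34,0,0,0,0,1],[-0.75,0.34,0,0,0,0,1],[-0.75,0.34,0,0,0,0,1]]}'
python3 -m inch '{"steps":[[-0.75,0.34,0,0,0,0,1],[-0.75,0.34,0,0,0,0,1],[-0.75,0.34,0,0,0,0,1],[-0.75,0.34,0,0,0,0,1],[-0.75,0.34,0,0,0,0,1]]}'
python3 -m inch '{"steps":[[-0.75,0.34,0,0,0,0,1],[-0.75,0.34,0,0,0,0,1],[-0.75,0.34,0,0,0,0,1],[0,0,0,0,0,0,1],[0,0,0,0,0,0,1]]}'
python3 wfit.py small_round_saucer 0 w5.png;python3 plan.py .5466 -.3763 .0225 .962
```

```text
clock: 19.32
tcp_pos: [0.5949, -0.0186, 0.1675]
eef_rot: [[0.572, 0.82, -0.001], [0.82, -0.572, 0.0], [-0.001, -0.001, -1.0]]
contact_force: [0.1, 0.6, -0.9]
width: 0.527
finger_force: 31.0
clock: 19.95
tcp_pos: [0.55, -0.2615, 0.1675]
eef_rot: [[0.572, 0.82, -0.001], [0.82, -0.572, 0.001], [-0.0, -0.001, -1.0]]
contact_force: [0.2, -0.1, -0.1]
width: 0.53
finger_force: 31.0
clock: 20.58
tcp_pos: [0.5236, -0.4052, 0.1673]
eef_rot: [[0.572, 0.82, -0.001], [0.82, -0.572, 0.001], [0.0, -0.001, -1.0]]
contact_force: [-0.1, -0.5, -0.7]
width: 0.53
finger_force: 31.0
small_round_saucer 0.87 [244 124 311 190] [116  66  38] True
fit [ 0.5473 -0.3794  0.2717] cost 0.074 stored [ 0.5466 -0.3763  0.0541]
clk 20.68 tcp [ 0.5241 -0.4046  0.1677] phi 0.963 F [-0.4  0.2 -2. ] w 0.523 ff 31.0 q6 -0.12
SHIFT [0.602 0.04  2.42 ] TURN [-0.01 -0.    0.01]
```

View pics/w5.png

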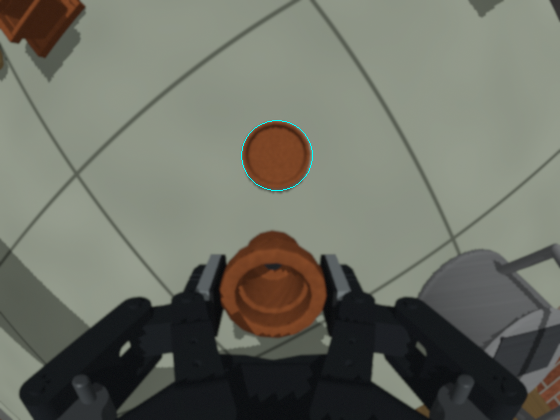

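```bash
python3 -m inch '{"steps":[[0.3,0.04,0.1,0,0,0,1],[0.27,0.032,0.5,0,0,0,1],[0,0,0.7,0,0,0,1],[0,0,0.7,0,0,0,1],[0,0,0.3,0,0,0,1]]}'
python3 -m inch '{"steps":[[0,0,0.1,0,0,0,1],[0,0,0,0,0,0,1],[0,0,0.02,0,0,0,1],[0,0,0,0,0,0,1]]}'; python3 -m inch '{"steps":[[0,0,0.017,0,0,0,1],[0,0,0,0,0,0,1],[0,0,0,0,0,0,1]]}'
```

```text
clock: 21.3
tcp_pos: [0.5468, -0.3781, 0.0274]
eef_rot: [[0.571, 0.821, -0.003], [0.821, -0.571, 0.002], [0.0, -0.004, -1.0]]
contact_force: [-1.1, -0.4, -0.0]
width: 0.526
finger_force: 31.0
clock: 21.8
tcp_pos: [0.5474, -0.3805, 0.0237]
eef_rot: [[0.572, 0.82, 0.001], [0.82, -0.572, -0.001], [0.0, 0.001, -1.0]]
contact_force: [-0.1, 0.8, 1.1]
width: 0.528
finger_force: 31.2
clock: 22.18
tcp_pos: [0.5469, -0.3803, 0.0216]
eef_rot: [[0.572, 0.82, -0.0], [0.82, -0.572, -0.0], [-0.0, -0.0, -1.0]]
contact_force: [0.5, 1.0, -0.9]
width: 0.529
finger_force: 31.0
```

```bash
python3 -m inch '{"steps":[[0,0,0.013,0,0,0,1],[0,0,0,0,0,0,1],[0,0,0,0,0,0,1]]}'; python3 -m inch '{"steps":[[0,0,0.01,0,0,0,1],[0,0,0,0,0,0,1],[0,0,0,0,0,0,1]]}'
```

```text
clock: 22.55
tcp_pos: [0.5469, -0.3804, 0.0211]
eef_rot: [[0.572, 0.82, 0.0], [0.82, -0.572, -0.0], [-0.0, 0.0, -1.0]]
contact_force: [-1.6, 1.9, 3.0]
width: 0.53
finger_force: 31.3
clock: 22.92
tcp_pos: [0.5469, -0.3803, 0.0211]
eef_rot: [[0.572, 0.82, 0.0], [0.82, -0.572, -0.0], [-0.0, 0.0, -1.0]]
contact_force: [-3.7, 2.3, 11.1]
width: 0.526
finger_force: 31.9
```

```bash
python3 -m inch '{"steps":[[0,0,0,0,0,0,-0.08],[0,0,0,0,0,0,-0.25],[0,0,0,0,0,0,-0.6],[0,0,0,0,0,0,-0.6]]}'
python3 -m inch '{"steps":[[0,0,-0.25,0,0,0,-0.6],[0,0,-0.8,0,0,0,-0.6],[0,0,-0.9,0,0,0,-1],[0,0,-0.9,0,0,0,-1],[0,0,0,0,0,0,-1]]}'
python3 plan.py .377 .274 .19 .70
```

```text
clock: 23.42
tcp_pos: [0.5469, -0.3802, 0.0202]
eef_rot: [[0.572, 0.82, -0.0], [0.82, -0.572, 0.0], [-0.0, -0.0, -1.0]]
contact_force: [0.5, 0.3, -0.3]
width: 0.799
finger_force: 0.0
clock: 24.05
tcp_pos: [0.5486, -0.3815, 0.1975]
eef_rot: [[0.572, 0.82, 0.007], [0.82, -0.572, -0.006], [-0.001, 0.009, -1.0]]
contact_force: [-0.1, -0.1, -0.6]
width: 0.997
finger_force: 0.0
clk 24.05 tcp [ 0.5486 -0.3815  0.1975] phi 0.962 F [-0.1 -0.1 -0.6] w 0.997 ff 0.0 q6 -0.07
SHIFT [ 7.328 -8.595  0.041] TURN [ 0.09 -0.01  2.5 ]
```

```bash
python3 -m inch '{"steps":[[0.4,-0.45,0,0,0,0,-1],[0.5,-0.58,0,0,0,0,-1],[0.5,-0.58,0,0,0,0,-1],[0.5,-0.58,0,0,0,0,-1],[0.5,-0.58,0,0,0,0,-1]]}'
python3 -m inch '{"steps":[[0.5,-0.58,0,0,0,0,-1],[0.5,-0.58,0,0,0,0,-1],[0.5,-0.58,0,0,0,0,-1],[0.5,-0.58,0,0,0,0,-1],[0.5,-0.58,0,0,0,0,-1]]}'
python3 -m inch '{"steps":[[0.5,-0.58,0,0,0,0,-1],[0.5,-0.58,0,0,0,0,-1],[0.5,-0.58,0,0,0,0,-1],[0.5,-0.58,0,0,0,0,-1],[0.4,-0.58,0,0,0,0,-1]]}'
python3 -m inch '{"steps":[[0,0,0,0,0,1,-1],[0,0,0,0,0,1,-1],[0,0,0,0,0,0.5,-1],[0,0,0,0,0,0,-1]]}'
python3 wfit.py long_pot 0 w6.png;python3 plan.py .377 .274 .027 .70
```

```text
clock: 24.68
tcp_pos: [0.4922, -0.1656, 0.1914]
eef_rot: [[0.572, 0.82, -0.0], [0.82, -0.572, 0.0], [0.0, -0.0, -1.0]]
contact_force: [1.1, -0.2, -0.2]
width: 1.002
finger_force: 0.0
clock: 25.3
tcp_pos: [0.4353, 0.0568, 0.1915]
eef_rot: [[0.572, 0.82, 0.0], [0.82, -0.572, 0.0], [0.0, 0.0, -1.0]]
contact_force: [0.1, -0.3, 0.3]
width: 1.0
finger_force: 0.0
clock: 25.92
tcp_pos: [0.3749, 0.2746, 0.1914]
eef_rot: [[0.572, 0.821, 0.0], [0.821, -0.572, 0.0], [0.0, 0.0, -1.0]]
contact_force: [-0.2, 0.4, 0.3]
width: 0.998
finger_force: 0.0
clock: 26.42
tcp_pos: [0.3754, 0.273, 0.1913]
eef_rot: [[0.764, 0.645, -0.0], [0.645, -0.764, -0.0], [-0.0, -0.0, -1.0]]
contact_force: [-0.3, 0.4, 1.1]
width: 1.001
finger_force: 0.0
long_pot 0.74 [240 139 301 250] [94 53 30] True
fit [0.3759 0.2727 0.7209] cost 0.045 stored [0.3772 0.274  0.699 ]
clk 26.52 tcp [0.3755 0.273  0.1914] phi 0.701 F [ 0.5 -0.   0. ] w 1.002 ff 0.0 q6 1.40
SHIFT [0.03  0.004 2.739] TURN [-0.    0.    0.01]
```

View pics/w6.png

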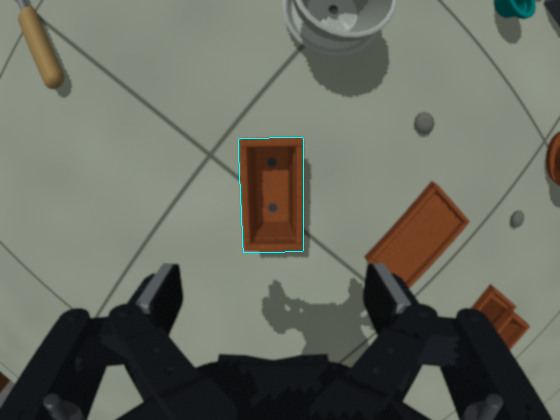

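```bash
python3 -m inch '{"steps":[[0.003,0.008,0.6,0,0,-0.15,-1],[0,0,0.7,0,0,0,-1],[0,0,0.7,0,0,0,-1],[0,0,0.5,0,0,0,-1],[0,0,0.24,0,0,0,-1]]}'
python3 -m inch '{"steps":[[0,0,0,0,0,0,-0.3],[0,0,0,0,0,0,1],[0,0,0,0,0,0,1],[0,0,0,0,0,0,1],[0,0,0,0,0,0,1]]}' 50
python3 -m inch '{"steps":[[0,0,-0.15,0,0,0,1],[0,0,-0.4,0,0,0,1],[0,0,-0.8,0,0,0,1],[0,0,-0.8,0,0,0,1],[0,0,0,0,0,0,1]]}'
python3 plan.py .39 .135 .155 .024
```

```text
clock: 27.15
tcp_pos: [0.3755, 0.2725, 0.0257]
eef_rot: [[0.754, 0.657, -0.002], [0.657, -0.754, -0.001], [-0.002, -0.0, -1.0]]
contact_force: [0.4, -0.3, 0.4]
width: 1.002
finger_force: 0.0
clock: 27.78
tcp_pos: [0.3766, 0.2732, 0.0281]
eef_rot: [[0.754, 0.656, 0.002], [0.656, -0.754, 0.001], [0.002, 0.0, -1.0]]
contact_force: [-2.0, -0.9, 8.1]
width: 0.643
finger_force: 54.4
clock: 28.4
tcp_pos: [0.3775, 0.2737, 0.1595]
eef_rot: [[0.754, 0.656, 0.006], [0.656, -0.754, 0.003], [0.007, 0.001, -1.0]]
contact_force: [-1.0, -0.4, -3.1]
width: 0.646
finger_force: 54.6
clk 28.40 tcp [0.3775 0.2737 0.1595] phi 0.716 F [-1.  -0.4 -3.1] w 0.646 ff 54.6 q6 1.38
SHIFT [-1.361  1.881  0.068] TURN [-0.01 -0.07  6.61]
```

```bash
python3 -m inch '{"steps":[[0,0,0,0,0,1,1],[0,0,0,0,0,1,1],[0,0,0,0,0,1,1],[0,0,0,0,0,1,1],[0,0,0,0,0,1,1]]}'
python3 -m inch '{"steps":[[0,0,0,0,0,1,1],[0,0,0,0,0,0.6,1],[-0.2,0.5,0,0,0,0,1],[-0.2,0.8,0,0,0,0,1],[-0.2,0.8,0,0,0,0,1]]}'
python3 -m inch '{"steps":[[-0.1,0.6,0,0,0,0,1],[0,0,0,0,0,0,1],[0,0,0,0,0,0,1]]}'
python3 wfit.py long_saucer 0 w7.png;python3 plan.py .4405 .105 .035 .024
```

```text
clock: 29.02
tcp_pos: [0.3755, 0.2725, 0.1551]
eef_rot: [[0.982, 0.188, -0.001], [0.188, -0.982, -0.001], [-0.002, 0.001, -1.0]]
contact_force: [-0.1, 0.5, -3.4]
width: 0.643
finger_force: 54.5
clock: 29.65
tcp_pos: [0.342, 0.1447, 0.1552]
eef_rot: [[1.0, 0.026, -0.001], [0.026, -1.0, -0.0], [-0.001, 0.0, -1.0]]
contact_force: [0.9, 1.0, -3.5]
width: 0.645
finger_force: 54.6
clock: 30.02
tcp_pos: [0.338, 0.1101, 0.1557]
eef_rot: [[1.0, 0.024, -0.0], [0.024, -1.0, 0.0], [-0.0, -0.0, -1.0]]
contact_force: [-0.6, -0.3, -2.4]
width: 0.642
finger_force: 54.8
long_saucer 0.92 [240  18 324 153] [141  82  47] True
fit [0.4395 0.1019 3.1583] cost 0.044 stored [0.4406 0.1052 3.1642]
clk 30.12 tcp [0.3381 0.1105 0.1557] phi 0.026 F [ 0.6 -0.2 -3.7] w 0.644 ff 54.8 q6 1.73
SHIFT [1.704 0.135 2.012] TURN [-0.    0.    0.02]
```

View pics/w7.png

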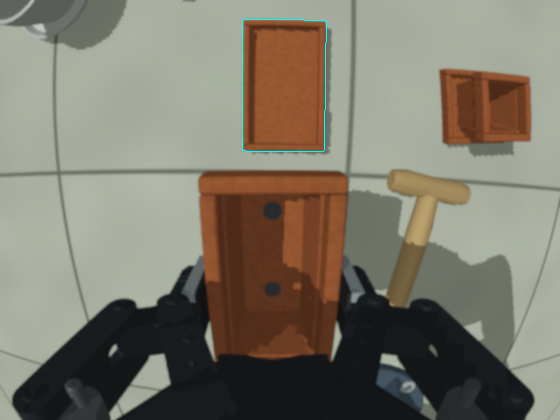

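```bash
python3 -m inch '{"steps":[[0.4,0.05,0,0,0,0,1],[0.6,0.06,0,0,0,0.08,1],[0.5,0.06,0,0,0,0,1],[0.2,0.012,0.2,0,0,0,1],[0,0,0.6,0,0,0,1]]}'
python3 -m inch '{"steps":[[0,0,0.6,0,0,0,1],[0,0,0.4,0,0,0,1],[0,0,0.15,0,0,0,1],[0,0,0.04,0,0,0,1],[0,0,0,0,0,0,1]]}'
python3 -m inch '{"steps":[[0,0,0.015,0,0,0,1],[0,0,0,0,0,0,1],[0,0,0,0,0,0,1]]}'; python3 plan.py .4403 .1022 .0331 .018
```

```text
clock: 30.75
tcp_pos: [0.4423, 0.1021, 0.108]
eef_rot: [[1.0, 0.017, 0.004], [0.017, -1.0, 0.001], [0.004, -0.0, -1.0]]
contact_force: [0.2, -1.1, -3.6]
width: 0.645
finger_force: 55.0
clock: 31.38
tcp_pos: [0.4407, 0.1014, 0.0371]
eef_rot: [[1.0, 0.017, 0.001], [0.017, -1.0, 0.0], [0.001, -0.0, -1.0]]
contact_force: [-0.4, 0.5, -2.1]
width: 0.646
finger_force: 54.7
clock: 31.75
tcp_pos: [0.4404, 0.1011, 0.0359]
eef_rot: [[1.0, 0.016, 0.0], [0.016, -1.0, 0.0], [0.0, -0.0, -1.0]]
contact_force: [0.0, 0.6, -2.8]
width: 0.647
finger_force: 54.8
clk 31.75 tcp [0.4404 0.1011 0.0359] phi 0.016 F [ 0.   0.6 -2.8] w 0.647 ff 54.8 q6 1.68
SHIFT [-0.002 -0.018  0.046] TURN [-0.   -0.   -0.02]
```

```bash
python3 -m inch '{"steps":[[0,-0.015,0.02,0,0,0,1],[0,0,0.015,0,0,0,1],[0,0,0,0,0,0,1],[0,0,0,0,0,0,1]]}'
python3 -m inch '{"steps":[[0,0,0.013,0,0,0,1],[0,0,0,0,0,0,1],[0,0,0,0,0,0,1]]}'
```

```text
clock: 32.25
tcp_pos: [0.4403, 0.102, 0.0335]
eef_rot: [[1.0, 0.016, -0.0], [0.016, -1.0, 0.0], [-0.0, -0.0, -1.0]]
contact_force: [-0.9, -0.4, -3.2]
width: 0.643
finger_force: 54.8
clock: 32.62
tcp_pos: [0.4403, 0.1021, 0.0331]
eef_rot: [[1.0, 0.016, 0.0], [0.016, -1.0, 0.0], [0.0, -0.0, -1.0]]
contact_force: [-1.5, -0.1, 6.0]
width: 0.642
finger_force: 55.7
```

Contact. I'll release (closure about -0.285), lift and move aside, then check everything.

```bash
python3 -m inch '{"steps":[[0,0,0.006,0,0,0,-0.3],[0,0,0,0,0,0,-0.45],[0,0,0,0,0,0,-0.9],[0,0,0,0,0,0,-1]]}'
python3 -m inch '{"steps":[[0,0,-0.25,0,0,0,-1],[0,0,-0.8,0,0,0,-1],[0,0,-0.9,0,0,0,-1],[0,0,-0.9,0,0,0,-1],[0,0,-0.9,0,0,0,-1]]}'
python3 -m inch '{"steps":[[-0.5,0,-0.5,0,0,0,-1],[-0.5,0,-0.5,0,0,0,-1],[0,0,0,0,0,0,-1],[0,0,0,0,0,0,-1]]}'
cat > check.py <<'E'
from h import *
import pickle
res=pickle.load(open('res.pkl','rb')); cams=('scene','side','wrist'); ims={n:snapshot(n) for n in cams}; cis={n:camera_info(n) for n in cams}
for a in('large_round','small_round','square','long'):
    s=a+'_saucer'; k=a+'_pot'
    for n in cams:
        for d in cut_out(n,k)[:3]:
            c=ims[n][d['region']].mean(0)
            if d['conf']<.3 or c[0]<1.5*c[2]: continue
            f=fit(k,[(n,cis[n],d['region'])],[*res[s][:2]],.005,(res[s][2],)); print(k,n,round(d['conf'],2),np.round(f.x,4),'cost %.3f'%f.fun,'saucer0',np.round(res[s],4)); break
for n in cams: cv2.imwrite(f'pics/{n}_end.png',cv2.cvtColor(ims[n],cv2.COLOR_RGB2BGR))
cv2.imwrite('pics/scene_endz.png',cv2.cvtColor(cv2.resize(ims['scene'][85:385,130:480],(700,600),interpolation=2),cv2.COLOR_RGB2BGR))
E
python3 check.py
```

```text
clock: 33.12
tcp_pos: [0.4403, 0.102, 0.0324]
eef_rot: [[1.0, 0.016, 0.0], [0.016, -1.0, 0.0], [0.0, -0.0, -1.0]]
contact_force: [0.2, -0.8, -0.2]
width: 0.997
finger_force: 0.0
clock: 33.75
tcp_pos: [0.4397, 0.102, 0.2603]
eef_rot: [[1.0, 0.016, 0.001], [0.016, -1.0, 0.0], [0.001, -0.0, -1.0]]
contact_force: [0.7, -0.1, -0.0]
width: 0.997
finger_force: 0.0
clock: 34.25
tcp_pos: [0.3803, 0.101, 0.3175]
eef_rot: [[1.0, 0.016, 0.0], [0.016, -1.0, 0.0], [0.0, -0.0, -1.0]]
contact_force: [-0.3, -0.3, -0.7]
width: 0.999
finger_force: 0.0
large_round_pot scene 0.85 [ 0.6736 -0.0079  0.2666] cost 0.170 saucer0 [ 0.6745 -0.0042  0.2732]
large_round_pot side 0.7 [ 1.4278 -1.3175  8.4065] cost 1.000 saucer0 [ 0.6745 -0.0042  0.2732]
small_round_pot scene 0.5 [ 0.548  -0.3777  0.1854] cost 0.361 saucer0 [ 0.5466 -0.3763  0.0541]
small_round_pot side 0.58 [ 0.5508 -0.3872  0.2554] cost 0.333 saucer0 [ 0.5466 -0.3763  0.0541]
small_round_pot wrist 0.88 [ 0.5495 -0.3851  0.0017] cost 0.055 saucer0 [ 0.5466 -0.3763  0.0541]
square_pot scene 0.95 [ 0.435  -0.0931  0.1887] cost 0.132 saucer0 [ 0.439  -0.0889  0.1129]
square_pot side 0.63 [ 0.4407 -0.0913  0.1453] cost 0.097 saucer0 [ 0.439  -0.0889  0.1129]
square_pot wrist 0.83 [ 0.4381 -0.0913  0.1204] cost 0.080 saucer0 [ 0.439  -0.0889  0.1129]
long_pot scene 0.79 [0.4403 0.103  3.2221] cost 0.093 saucer0 [0.4406 0.1052 3.1642]
long_pot side 0.92 [0.4424 0.0992 3.142 ] cost 0.117 saucer0 [0.4406 0.1052 3.1642]
long_pot wrist 0.61 [0.4413 0.1015 3.1745] cost 0.055 saucer0 [0.4406 0.1052 3.1642]
```

View pics/scene_endz.png

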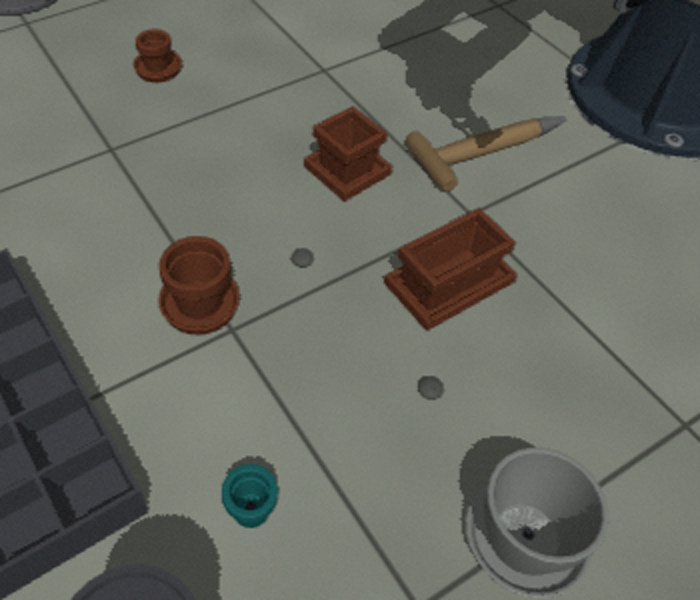

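View pics/wrist_end.png

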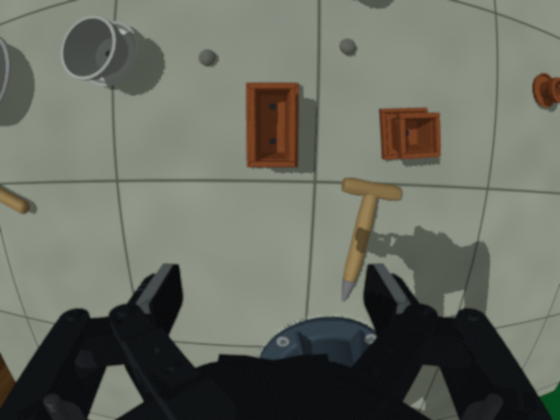

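Scene view: all four pots sit in their own saucers, with the square at (347,150), the long at (450,265), the large round at (198,285) and the small round at (157,55). The wrist view agrees. One closer side view to check that they stand flat and centred.

```bash
python3 -c "
import cv2;cv2.imwrite('pics/side_endz.png',cv2.resize(cv2.imread('pics/side_end.png')[90:300,190:400],(600,600),interpolation=2))"
```

```text
(no output)
```

View pics/side_endz.png

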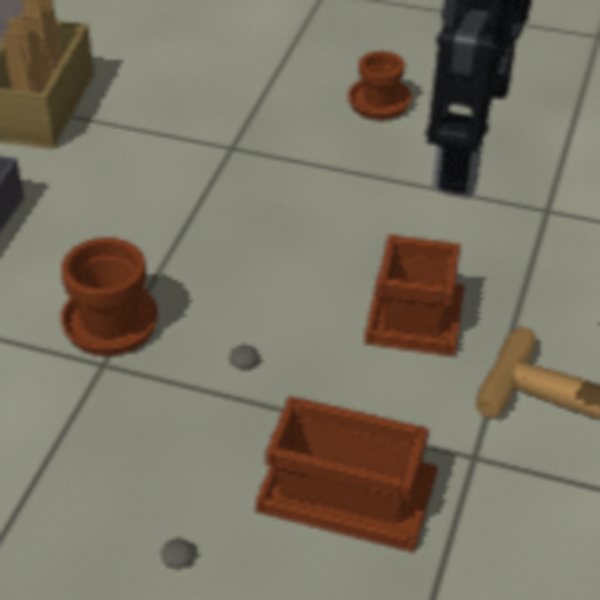

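The side crop shows all four pots upright, centred and lined up in their saucers: large (108,295), small (380,85), square (418,290), long (350,470). The gripper is clear of everything, so I'm handing in.

```bash
python3 -c "
from workcell import job; print(job.finish_job())"
```

```text
the job is handed in; nothing more can be done
None
```

I stood all four terracotta pots upright in their matching saucers, with the square and long pots lined up, left the white glazed and turquoise pots alone, and handed the job in at about 35 s of the 102 s allowed; no verdict came back.

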